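Lock the glue-up press with its tab pin

TASK

Press the raised clamp bar of the glue-up press all the way down over its post. Then pick up the steel tab pin and push it, from the side facing the robot, through the slot in the post until its shoulder meets the post, and swing its wire bail up over the tab and the post top and fully down to level on the far side, with the pin staying fully home and the bar staying down. Do not shift the card model or knock over the paper cup.

Things in the scene. Friction and masses are not known exactly. Their poses are not given: they have to be found in the camera images.
- press: Glue-up press fixed on the table, left of the middle, turned about the vertical. Origin: on the table, on the axis of its square steel post. x: the way the pin is pushed, away from the robot; y: along the clamp bar towards its hinge; z up. Dark base plate 160 (x) by 240 mm (y from -90 to +150), on it boards up to 40 mm high (x within 62 mm, y from -70 to +80)
- post_top (a point): Centre of the top of the press's upright steel post, 104 mm above the table. Post 36 x 36 mm, with a straight rectangular slot right through it along the press's x: 15 mm wide (y), 20 mm tall, floor 64 mm above the table
- slot_mouth (a point): Centre of the bottom edge of the slot, on the post's face towards the robot: press frame (-18, 0, 64) mm. Axes as the press: x into the slot
- bar_hinge (a point): Middle of the clamp bar's hinge line (along the press's x), press frame (0, 120, 50) mm, between two cheeks up to 64 mm high
- clamp_bar (a joint): Angle of the aluminium clamp bar: 0 = level, fully down (hard stop); grows as its free end rises (0.35 to 0.6 rad at the start). Friction hinge: stays where left; its free end goes down under 2 to 5 N. Two rails 20 mm thick, 68 mm over both, joined by an end plate; the post stands between them. Down, its top is 60 mm above the table, 4 mm below the slot floor
- bar_end (a point): Where to press: top face of the end plate (68 x 36 mm) at the clamp bar's free end, 190 mm from the hinge. With the bar down it is at press frame (0, -70, 60) mm
- pin: Loose steel tab pin lying flat on the table right of the press, 160 to 260 g. Origin: on its underside, centred, at the shoulder face that stops against the post; x: to the rounded nose; y: across; z: up, as it lies and as it goes in. Shank 12 wide (y), 18 tall, 59 mm long from the shoulder, nose rounded by 6 mm, underside flush with the head's. Home, it comes out 23 mm beyond the post
- tab_grip (a point): Good grasp point on the pin's upright flat tab, pin frame (-16, 0, 49) mm. The tab is 10 mm thick (pin y), x from -31 to -1, its top 66 mm above the underside. Below and ahead of it is the shoulder block: 34 wide, 30 tall, x from -12 to 0. Nearer the table the bail's legs lie on both sides
- bail_hinge (a point): Middle of the bail's hinge line (along the pin's y), pin frame (-6, 0, 9) mm
- bail (a joint): Angle of the pin's U-shaped wire bail: 0 = level, folded forward around the shank (locked, hard stop); pi/2 = upright; 2.5 to 2.85 at the start (laid back, away from the nose, a little above level); hard stop at 3.0. Friction (0.05 N m) holds it wherever it is left; under 2 N across its cross bar moves it
- bail_bar (a point): Middle of the bail's straight cross bar: 8 mm round wire, 60 mm long along the pin's y, 85 mm from the hinge line; the legs lie at pin y = -30 and +30 mm. It passes clear over the tab and the post top; locked, it is at pin frame (79, 0, 9) mm
- card_model: Card building model on a 130 x 180 mm base, up to 76 mm high, beyond the pin; origin under its centre. Not to be shifted
- paper_cup: Lidded paper cup 82 mm wide, 108 mm high; origin under its centre, z up. Not to be knocked over
Not all that is in view belongs to the job. Leave any pink look-alike of the pin alone.

How it is judged (in metres and radians):
On the way, in this order (a step that is already met when the one before it is completed fails the run):
1. the clamp bar is pressed fully down (value of joint clamp_bar below 0.05 rad), for 0.2 s.
2. the pin is pushed through the slot from the robot's side, shoulder within 5 mm of the post (x of pin in the frame of slot_mouth between -0.005 and 0.004 m and y of pin in the frame of slot_mouth between -0.005 and 0.005 m and z of pin in the frame of slot_mouth between -0.005 and 0.006 m and angle between the x axis of pin and the x axis of press, either way round below 0.12 rad and angle between the z axis of pin and the z axis of press, either way round below 0.15 rad), for 0.2 s.
3. the bail is swung over and down to level (under 0.15 rad) (value of joint bail below 0.15 rad), for 0.2 s.
At the end, for the whole second after the job is handed in: The clamp bar is down (under 0.05 rad), the pin is through the slot from the robot's side with its shoulder within 5 mm of the post, centred within 5 mm and straight within 0.12 rad, its bail is folded over to under 0.15 rad from level, and the pin is at rest (all of step 2 and value of joint clamp_bar below 0.05 rad and value of joint bail below 0.15 rad and linear speed of pin below 0.02 m/s); the robot touches nothing.
It fails at once if the card model is shifted by more than 20 mm (distance of card_model from where it was at the start of the episode above 0.02 m).
It fails at once if the paper cup is knocked over (angle between paper_cup's own z axis and vertical above 0.5 rad).
It also fails if it takes over 64 s, if anything falls off the work surface, if the arm or the gripper's body presses on something with over 40 N, if the wrist force passes 120 N, or if a joint passes its speed limit or range.

ROBOT

A 6-joint arm with a two-finger parallel gripper is mounted at the origin on the work surface. World frame = base frame: x ahead of the robot, y to its left, z up, the work surface at z = 0. Lengths are in m, angles in degrees, forces in N, time in s.
With the tool pointing down it reaches from about 0.25 to 0.725 m from the base axis. Payload 9.7 kg.
Tool frame: the origin (TCP) lies at the very end of the fingers, on their centre line; the grasp point (between the pads) lies 19 mm behind it; z points along the fingers, y is the direction in which the jaws open and shut (so a half turn about z gives the same grasp; the last joint's range is limited). The gripper opens to 85 mm and grips with 20 to 120 N. Pads are 22 mm wide; open, the fingers measure 114 mm over their backs; the gripper's body (76 mm by 85 mm) begins 54 mm behind the grasp point. The pads swing forward as they close: fully open they stand 13 mm farther back than shut.
Start: joints at [66.005, 4.979, 10.078, 95.1, 0, 90], TCP at [0.224, 0.502, 0.231] pointing down, gripper open.
Joint ranges: [-179.16, 179.16], [-48.56, 103.87], [-65.8, 70.77], [-126.05, 130.52], [-82.76, 87.17], [-180, 180]. Speed limits (degrees/s): [127.2, 127.2, 147.25, 180, 180, 180].

INTERFACE

Orientations are given as [roll, pitch, yaw] about the fixed x, y, z axes, in that order (R = Rz(yaw) Ry(pitch) Rx(roll)).
In Python, from workcell import bot gives the robot as it stands. The module is installed in compiled form; this text tells all that it offers.
- The arm moves only by the tool arm_command, never from a script. Its argument "increments" is a list of rows, each a list of 7 numbers: the gripper command: -1 is fully open, 1 is shut, values between are in proportion, then the shift along the tool's x, y, z in cm, then the turn, a rotation vector about the tool's x, y, z in degrees. In form: [[gripper, x, y, z, rx, ry, rz], ...]. A call has 1 to 10 rows; each row shifts and turns the commanded pose from where the row before left it, along the tool's axes as they then stand; what a row does not reach is not made up. A row lasts 1/8 s, in which the tool goes at most 62.5 mm and 10.7 degrees, less where a joint would pass 70% of its speed; a pose out of reach is approached as far as the arm can. A call is refused whole if a number of a shift passes 6.25 or a number of a turn 10.7, either way. A call with a gripper value outside its range is refused whole. The fingers move at their own pace and stop on an object; "grip_force" is the grip in N (left out, the last holds). Time passes only in rows, so rows that do not move let the fingers close. It gives the time, the measured TCP pose, the force and the opening at its end, in the units of the state.
- bot.get_obs(): the state, without advancing time (a new reading comes with each control period).
- bot.camera(name): name is "scene" or "top"; returns a dict with "color" (400x640x3 uint8, red, green, blue), "fx", "fy", "cx", "cy" (pixels), "k1" (the pictures are not rectified: a ray, as slopes to the right and down, at radius r is drawn at 1 + k1 r^2 times it, then the intrinsics apply), "origin" and "attitude" of the camera in the world. Camera axes: x right, y up, looking along -z (the intrinsics and any distortion apply to the point x, -y, -z); pixel columns grow to the right and rows downward; lengths in m; the calibration is good to about 2 mm. A picture is of the moment at which its call begins. There is no depth.
- bot.job_done(): hands the job in, once; it reports no verdict.
The state is a dict: "time": time; "q": joint angles; "qd": joint speeds; "joint_efforts": joint torques, N m; "ee_pos": TCP position; "tcp_rot": TCP orientation; "wrist_force": force on the tool from outside, world axes, zero at the start; "torque": the same for the moment, N m; "opening": finger opening in m.
Only numpy, scipy, OpenCV 4.12 (cv2) and the standard library are available. Lean on these libraries where they do the work, as an engineer would, in place of code of your own. Each camera call takes 0.05 s, during which the arm holds its last target. There are 200 camera calls.

## Working session

There is one attempt and no reset: what is moved stays moved. The work goes in short steps, Python scripts to look and compute and a tool call to move; the robot and the scene stay as the last step left them, time stands still between calls to the robot, and variables do not carry over. Pictures are saved under pics/ and viewed, about 8 in all and at most 12, crops included, and the job is handed in when it is done.

Besides the shell and the picture viewer there is one more tool, called after ">>>" by a JSON object that holds its "name" and its "arguments". arm_command: Moves the arm, as the interface text tells. Its arguments: {"type":"object","properties":{"increments":{"type":"array"},"grip_force":{"type":"number"}},"required":["increments"]}

```bash
mkdir -p pics
cat > h.py <<'E'
import numpy as np, cv2
from workcell import bot
from scipy.spatial.transform import Rotation as R
def att(c):
    a=np.array(c["attitude"],float)
    return a if a.shape==(3,3) else (R.from_euler('xyz',a,degrees=True).as_matrix() if a.size==3 else R.from_quat(a).as_matrix())
def ray(c,u,v):
    xd=np.array([(u-c["cx"])/c["fx"],(v-c["cy"])/c["fy"]]); x=xd.copy()
    for _ in range(30): x=xd/(1+c["k1"]*(x@x))
    return np.array(c["origin"]),att(c)@np.array([x[0],-x[1],-1.])
def at(c,u,v,z):
    o,d=ray(c,u,v); return o+d*(z-o[2])/d[2]
def proj(c,p):
    q=att(c).T@(np.array(p,float)-np.array(c["origin"])); x=np.array([q[0],-q[1]])/-q[2]
    x=x*(1+c["k1"]*(x@x)); return np.array([x[0]*c["fx"]+c["cx"],x[1]*c["fy"]+c["cy"]])
def save(n,img): cv2.imwrite(n,img[...,::-1])
def crop(c,n,u0,v0,u1,v1,s): save(n,cv2.resize(c["color"][v0:v1,u0:u1],None,fx=s,fy=s,interpolation=cv2.INTER_CUBIC))
E
python3 - <<'E'
from h import *
for n in("top","scene"):
    c=bot.camera(n); save(f"pics/{n}0.png",c["color"]); print({k:v for k,v in c.items() if k!="color"})
    np.save(n+"0.npy",c,allow_pickle=True)
print(bot.get_obs())
E
```

```text
{'fx': 377.67079483316076, 'fy': 377.67079483316076, 'cx': 321.8074667946072, 'cy': 199.201791332418, 'k1': -0.03396714762536132, 'origin': array([ 0.38530425, -0.11504038,  1.19155706]), 'attitude': array([  6.98545775,  -1.09513815, -89.77438016])}
{'fx': 520.5349809399163, 'fy': 520.5349809399163, 'cx': 315.6568660384009, 'cy': 196.10378268728198, 'k1': -0.16587781276672436, 'origin': array([ 1.31741754, -0.03710064,  0.91551333]), 'attitude': array([44.61814793,  0.31863058, 97.27753896])}
{'time': 0.1, 'q': array([ 6.60047202e+01,  5.00793207e+00,  1.00386227e+01,  9.50986455e+01,
       -1.98816282e-04,  9.00013242e+01]), 'qd': array([-0.08490987, -0.00522094,  0.10298446,  0.01327941, -0.03456069,
       -0.04877278]), 'joint_efforts': array([ 1.40216722e-03, -5.21559083e+01,  4.65654230e+01,  1.60133501e-02,
        7.33552406e-05,  8.12247805e-06]), 'ee_pos': array([0.22358285, 0.50228424, 0.23065079]), 'tcp_rot': array([-1.79932045e+02,  2.00386708e-04,  1.56003396e+02]), 'wrist_force': array([ 0.37979348, -0.65912265,  0.04804901]), 'torque': array([ 0.01057071, -0.02383911, -0.0281171 ]), 'opening': 0.08531975222625364}
```

View pics/top0.png

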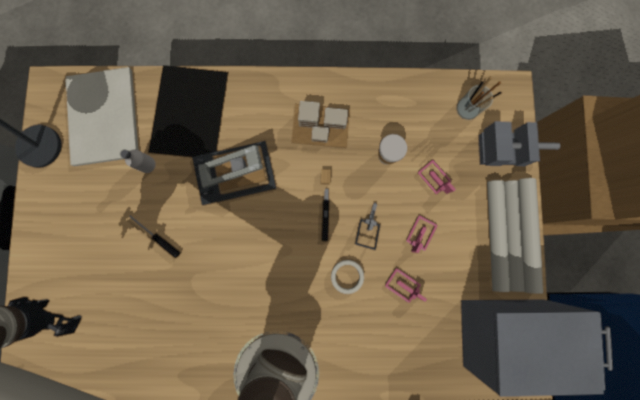

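View pics/scene0.png

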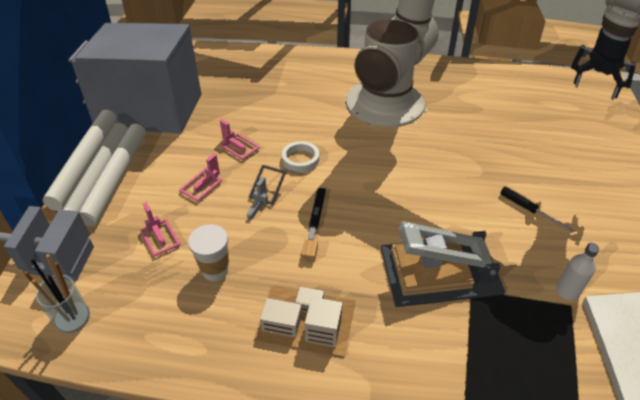

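The top view shows the press at about (234,172), the steel pin at about (370,228) with its nose pointing up the image, the card model at (322,122) and the cup at (393,148). I'll enlarge the press and the pin in both views.

Run:
```python
from h import *
t=np.load("top0.npy",allow_pickle=True).item(); s=np.load("scene0.npy",allow_pickle=True).item()
def z(c,u,v,w,h): return cv2.resize(c["color"][v:v+h,u:u+w],(400,300),interpolation=cv2.INTER_CUBIC)
a=np.vstack([np.hstack([z(t,185,130,100,75),z(t,340,195,60,45*1)]),np.hstack([z(s,375,205,140,105),z(s,235,155,80,60+10*0)])])
save("pics/c1.png",np.clip(a.astype(float)*1.4,0,255).astype(np.uint8))
```

```text
(no output)
```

View pics/c1.png

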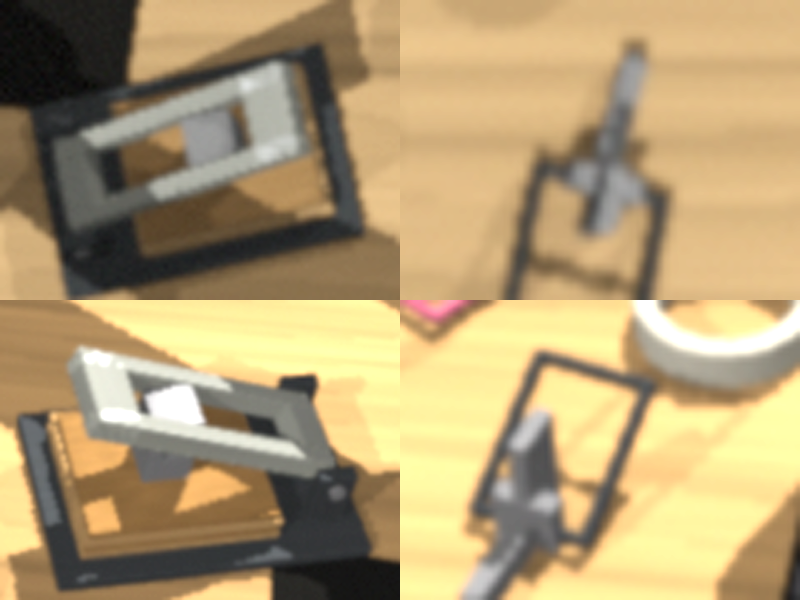

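```bash
cat > fit.py <<'E'
from h import *
from scipy.optimize import least_squares
t=np.load("top0.npy",allow_pickle=True).item(); s=np.load("scene0.npy",allow_pickle=True).item()
def W(p,l,ang): 
    c,n=np.cos(ang),np.sin(ang); return np.array([p[0]+c*l[0]-n*l[1],p[1]+n*l[0]+c*l[1],l[2]])
# press: (cam,px,local)
T=lambda u,v:(185+u/4,130+v/4); S=lambda u,v:(375+u/2.857,205+v/2.857)
P=[(t,T(320,47),(.08,-.09,0)),(t,T(362,232),(-.08,-.09,0)),(t,T(70,298),(-.08,.15,0)),(t,T(32,108),(.08,.15,0)),
   (s,S(60,290),(.08,-.09,0)),(s,S(20,115),(-.08,-.09,0)),(s,S(370,250),(.08,.15,0))]
f=lambda q:np.concatenate([proj(c,W(q,np.array(l)+[0,0,q[3]],q[2]))-px for c,px,l in P])
r=least_squares(f,[.5,.2,.25,.01]); q=r.x; print("press",q,np.degrees(q[2]),"\n",r.fun.reshape(-1,2).round(1))
# bar angle from end-plate corners (top faces; free end -74? use end edge y=-88)
T2=lambda u,v:(340+u/6.667,195+v/6.667); S2=lambda u,v:(235+u/5,155+v/5)
def bail(l,y,phi): return np.array([-.006+l*np.cos(phi),y,.009+l*np.sin(phi)])
Q=[(t,T2(236,42),(.059,0,.009)),(t,T2(170,175),(-.006,.017,.03)),(t,T2(250,195),(-.006,-.017,.03)),(t,T2(195,232),(-.031,0,.066)),
 (t,T2(140,155),(-.006,.03,.009)),(t,T2(265,195),(-.006,-.03,.009)),
 (s,S2(145,113),(-.031,0,.066)),(s,S2(80,210),(-.006,-.03,.009)),(s,S2(190,243),(-.006,.03,.009)),(s,S2(145,52),(.085,-.03)),(s,S2(252,85),(.085,.03))]
g=lambda q:np.concatenate([proj(c,W(q,l if len(l)==3 else bail(*l,q[3]),q[2]))-px for c,px,l in Q])
r=least_squares(g,[.4,-.2,-.1,2.7]); p=r.x; print("pin",p,np.degrees(p[2]),"\n",r.fun.reshape(-1,2).round(1))
np.save("poses.npy",np.array([q,p]))
E
python3 fit.py
cat > ov.py <<'E'
from h import *
from fit import W,bail
import itertools
def box(img,c,f,q,sc,off,b,col,tf=lambda l:l):
    L=[tf(np.array([b[0][i],b[1][j],b[2][k]])) for i,j,k in itertools.product((0,1),repeat=3)]
    px=[(proj(c,W(q,l,q[2]))-off+.5)*sc for l in L]
    for a in range(8):
        for m in(1,2,4):
            if not a&m: cv2.line(img,tuple(np.int32(px[a]*8)),tuple(np.int32(px[a|m]*8)),col,1,cv2.LINE_AA,3)
def view(c,u,v,w,h,q,p,bar,W_=400,H_=300):
    img=np.clip(cv2.resize(c["color"][v:v+h,u:u+w],(W_,H_),interpolation=cv2.INTER_CUBIC)*1.4,0,255).astype(np.uint8).copy()
    a=(W_/w,np.array([u,v]))
    box(img,c,0,q,*a,((-.018,.018),(-.018,.018),(0,.104)),(255,0,0))
    box(img,c,0,q,*a,((-.08,.08),(-.09,.15),(0,q[3])),(0,255,0))
    cb,sb=np.cos(bar),np.sin(bar)
    rt=lambda l:np.array([l[0],.12+(l[1])*cb+l[2]*sb,.05-l[1]*sb+l[2]*cb])
    box(img,c,0,q,*a,((-.034,.034),(-.208,-.172),(-.01,.01)),(0,0,255),rt)
    box(img,c,0,p,*a,((0,.059),(-.006,.006),(0,.018)),(255,0,0))
    box(img,c,0,p,*a,((-.012,0),(-.017,.017),(0,.03)),(0,255,0))
    box(img,c,0,p,*a,((-.031,-.001),(-.005,.005),(.03,.066)),(255,255,0))
    B=[bail(0,.03,p[3]),bail(.085,.03,p[3]),bail(.085,-.03,p[3]),bail(0,-.03,p[3])]
    px=np.array([(proj(c,W(p,l,p[2]))-a[1]+.5)*a[0] for l in B]); cv2.polylines(img,[np.int32(px*8)],False,(0,0,255),1,cv2.LINE_AA,3)
    return img
E
python3 - <<'E'
from ov import *; from fit import t,s
q,p=np.load("poses.npy")
v=lambda c,*b:view(c,*b,q,p,.47)
save("pics/o1.png",np.vstack([np.hstack([v(t,185,130,100,75),v(t,340,195,80,60)]),np.hstack([v(s,375,205,140,105),v(s,235,155,80,60)])]))
E
```

```text
press [0.62112302 0.11565948 0.23387275 0.00344888] 13.399921723577295 
 [[ 0.1 -1. ]
 [ 0.1  0.5]
 [-1.2  1. ]
 [-1.1  0.2]
 [-0.6 -0.6]
 [-1.3  0.7]
 [ 0.4  0.7]]
pin [ 0.46493807 -0.2885235  -0.30549534  2.67006441] -17.503593821449037 
 [[-0.1  1.1]
 [-0.4 -1.4]
 [-1.9 -1. ]
 [ 0.4 -1. ]
 [-0.8  0.8]
 [-1.3  0.6]
 [-0.1 -1.4]
 [-0.9 -0.9]
 [-1.4 -0.2]
 [-0.3  0.1]
 [-0.3  0.3]]
press [0.62112302 0.11565948 0.23387275 0.00344888] 13.399921723577295 
 [[ 0.1 -1. ]
 [ 0.1  0.5]
 [-1.2  1. ]
 [-1.1  0.2]
 [-0.6 -0.6]
 [-1.3  0.7]
 [ 0.4  0.7]]
pin [ 0.46493807 -0.2885235  -0.30549534  2.67006441] -17.503593821449037 
 [[-0.1  1.1]
 [-0.4 -1.4]
 [-1.9 -1. ]
 [ 0.4 -1. ]
 [-0.8  0.8]
 [-1.3  0.6]
 [-0.1 -1.4]
 [-0.9 -0.9]
 [-1.4 -0.2]
 [-0.3  0.1]
 [-0.3  0.3]]
```

View pics/o1.png

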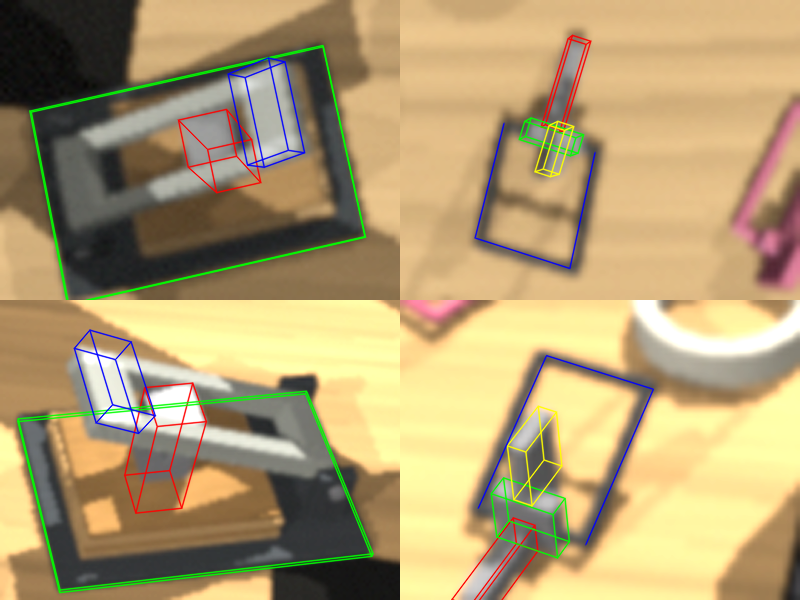

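>>> {"name": "arm_command", "arguments": {"increments": [[1,0,0,0,0,0,10.2],[1,0,0,0,0,0,10.2],[1,0,0,0,0,0,10.2],[1,0,0,0,0,0,10.2],[1,0,0,0,0,0,10.2],[1,0,0,0,0,0,10.2],[1,0,0,0,0,0,10.2]], "grip_force": 40}}

```text
time: 0.98
ee_pos: [0.2236, 0.5023, 0.2309]
tcp_rot: [-180.0, 0.0, 84.3]
wrist_force: [-0.7, -0.3, -0.4]
opening: 0.0002
```

>>> {"name": "arm_command", "arguments": {"increments": [[1,0,0,0,0,0,10.2],[1,0,0,0,0,0,10.2],[1,0,0,0,0,0,10.2],[1,0,0,0,0,0,10.2],[1,0,0,0,0,0,10.2],[1,0,0,0,0,0,10.2],[1,0,0,0,0,0,10.2],[1,0,0,0,0,0,0]]}}

```text
time: 1.98
ee_pos: [0.4032, 0.3365, 0.231]
tcp_rot: [-170.1, 4.2, 34.6]
wrist_force: [1.3, 0.3, 0.5]
opening: 0.0002
```

>>> {"name": "arm_command", "arguments": {"increments": [[1,2,3.8,0,0,0,0],[1,2,3.8,0,0,0,0],[1,2,3.8,0,0,0,0],[1,2,3.8,0,0,0,0],[1,2,3.8,0,0,0,0],[1,2,3.8,0,0,0,0],[1,2,3.8,0,0,0,0],[1,2,3.8,0,0,0,0],[1,2,3.8,0,0,0,0],[1,2,3.8,0,0,0,0]]}}

```text
time: 3.22
ee_pos: [0.7674, 0.143, 0.1463]
tcp_rot: [-170.3, 3.7, 34.9]
wrist_force: [68.7, 10.8, 67.9]
opening: -0.0001
```

>>> {"name": "arm_command", "arguments": {"increments": [[1,2.4,3.8,0,0,0,0],[1,2.4,3.8,0,0,0,0],[1,2.5,3.8,0,0,0,0],[1,2.4,3.6,0,0,0,0],[1,0,0,0,0,0,0],[1,0,0,0,0,0,0]]}}

```text
time: 3.98
ee_pos: [0.8418, 0.0712, 0.0831]
tcp_rot: [-173.1, -1.2, 34.2]
wrist_force: [-0.3, 0.5, -0.3]
opening: 0.0
```

```bash
cat >> h.py <<'E'
def rel(f):  # TCP in the frame (x,y,yaw)
    o=bot.get_obs(); p=np.array(o["ee_pos"]); d=p[:2]-f[:2]; c,n=np.cos(f[2]),np.sin(f[2])
    print("t",round(o["time"],2),"rel mm",np.round(1000*np.array([c*d[0]+n*d[1],-n*d[0]+c*d[1],p[2]]),1),"world",p.round(4),"rpy",np.round(o["tcp_rot"],1),"F",np.round(o["wrist_force"],1),"open",round(o["opening"],4),"q",np.round(o["q"],0))
E
python3 -c "
from h import *
q,p=np.load('poses.npy');rel(q);rel(p)"
```

```text
t 3.98 rel mm [204.4 -94.4  83.1] world [0.8418 0.0712 0.0831] rpy [-173.1   -1.2   34.2] F [-0.3  0.5 -0.3] open 0.0 q [  3.  59.  71. 104.   7. 148.]
t 3.98 rel mm [251.2 456.4  83.1] world [0.8418 0.0712 0.0831] rpy [-173.1   -1.2   34.2] F [-0.3  0.5 -0.3] open 0.0 q [  3.  59.  71. 104.   7. 148.]
```

My turn went the wrong way and ran q6 into its limit. The tool was dragged off the path and touched something with about 69 N. I'll look before moving again.

Run:
```python
from h import *
for n in("top","scene"):
    np.save(n+"1.npy",bot.camera(n),allow_pickle=True)
t=np.load("top1.npy",allow_pickle=True).item(); s=np.load("scene1.npy",allow_pickle=True).item()
save("pics/a1.png",np.vstack([t["color"][40:300,:],s["color"][:340]]))
```

```text
(no output)
```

View pics/a1.png

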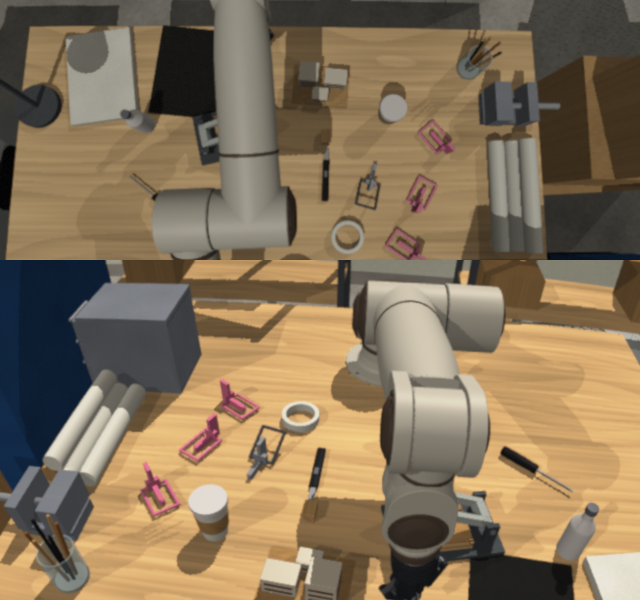

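>>> {"name": "arm_command", "arguments": {"increments": [[1,0,0,-2,0,0,0],[1,0,0,-2,0,0,0],[1,0,0,-2,0,0,0],[1,0,0,-2,0,0,0]]}}

```text
time: 4.58
ee_pos: [0.8222, 0.0602, 0.1535]
tcp_rot: [-173.9, -2.6, 33.9]
wrist_force: [-0.2, 0.1, 0.2]
opening: 0.0001
```

```bash
python3 -c "
from h import *
q,p=np.load('poses.npy');rel(q)"
```

```text
t 4.58 rel mm [ 182.8 -100.5  153.5] world [0.8222 0.0602 0.1535] rpy [-173.9   -2.6   33.9] F [-0.2  0.1  0.2] open 0.0001 q [  2.  55.  71. 107.   7. 148.]
```

>>> {"name": "arm_command", "arguments": {"increments": [[1,0,0,-2,0,0,0],[1,0,0,-2,0,0,0],[1,-2,-1.25,-0.5,0,0,0],[1,-2,-1.25,-0.5,0,0,0],[1,-2,-1.25,0,0,0,0],[1,-2,-1.25,0,0,0,0],[1,-2,-1.25,0,0,0,0],[1,-2,-1.25,0,0,0,0],[1,-2,-1.25,0,0,0,0],[1,0,0,0,0,0,0]]}}

```text
time: 5.82
ee_pos: [0.6453, 0.0486, 0.1965]
tcp_rot: [-174.3, -3.3, 33.9]
wrist_force: [0.7, -0.1, 0.1]
opening: 0.0002
```

```bash
python3 -c "
from h import *
q,p=np.load('poses.npy');rel(q)"
```

```text
t 5.83 rel mm [  7.9 -70.8 196.5] world [0.6453 0.0486 0.1965] rpy [-174.3   -3.3   33.9] F [ 0.7 -0.1  0.1] open 0.0002 q [  1.  18.  22.  94.   7. 147.]
```

>>> {"name": "arm_command", "arguments": {"increments": [[1,0,0,0,0,0,-10.6],[1,0,0,0,0,0,-10.6],[1,0,0,0,0,0,-10.6],[1,0,0,0,0,0,-10.6],[1,0,0,0,0,0,-10.6],[1,0,0,0,0,0,-10.6],[1,0,0,0,0,0,-10.6],[1,0,0,0,0,0,-10.6]]}}

```text
time: 6.82
ee_pos: [0.647, 0.0487, 0.1951]
tcp_rot: [177.2, -6.0, 119.3]
wrist_force: [-0.2, -0.6, 0.1]
opening: 0.0
```

>>> {"name": "arm_command", "arguments": {"increments": [[1,0,0,0,0,0,-10.6],[1,0,0,0,0,0,-10.6],[1,0,0,0,0,0,-10.6],[1,0,0,0,0,0,-10.6],[1,0,0,0,0,0,-10.6],[1,0,0,0,0,0,-10.6],[1,0,0,0,0,0,-10.6],[1,0,0,0,0,0,0]]}}

```text
time: 7.82
ee_pos: [0.6469, 0.0487, 0.1951]
tcp_rot: [173.5, 1.0, -167.1]
wrist_force: [1.0, -0.5, 0.2]
opening: -0.0003
```

```bash
cat >> h.py <<'E'
def need(f,l,yaw,tilt=0):
    """shift (cm) and turn (deg, rotvec) in tool axes from the present pose to TCP at local l (m) of frame f,
    tool down with tool-x at yaw (deg, world), pitched by tilt deg about tool y"""
    o=bot.get_obs(); Rc=R.from_euler('xyz',o["tcp_rot"],degrees=True)
    Rt=R.from_euler('z',yaw,degrees=True)*R.from_euler('x',180,degrees=True)*R.from_euler('y',tilt,degrees=True)
    c,n=np.cos(f[2]),np.sin(f[2]); w=np.array([f[0]+c*l[0]-n*l[1],f[1]+n*l[0]+c*l[1],l[2]])
    d=w-o["ee_pos"]; print("shift now-axes",np.round(100*Rc.inv().apply(d),2),"after-turn axes",np.round(100*Rt.inv().apply(d),2),"turn",np.round((Rc.inv()*Rt).as_rotvec(degrees=True),2))
E
python3 -c "
from h import *
q,p=np.load('poses.npy');rel(q);need(q,(0,-.062,.16),193.4)"
```

```text
t 7.83 rel mm [  9.5 -71.1 195.1] world [0.6469 0.0487 0.1951] rpy [ 173.5    1.  -167.1] F [ 1.  -0.5  0.2] open -0.0003 q [  1.  19.  22.  94.   7. -12.]
shift now-axes [1.02 0.5  3.57] after-turn axes [0.95 0.91 3.51] turn [ 6.51  0.98 -0.43]
```

>>> {"name": "arm_command", "arguments": {"increments": [[1,0,0,0,6.5,1,-0.4],[1,0.95,0.9,1.5,0,0,0],[1,0,0,2,0,0,0],[1,0,0,0,0,0,0]]}}

```text
time: 8.32
ee_pos: [0.6345, 0.0554, 0.1587]
tcp_rot: [180.0, -0.2, -166.8]
wrist_force: [0.1, 0.2, -0.3]
opening: 0.0001
```

>>> {"name": "arm_command", "arguments": {"increments": [[1,0,0,1,0,0,0],[1,0,0,1,0,0,0],[1,0,0,1,0,0,0],[1,0,0,1,0,0,0],[1,0,0,1,0,0,0],[1,0,0,1,0,0,0],[1,0,0,1,0,0,0],[1,0,0,1,0,0,0]]}}

```text
time: 9.32
ee_pos: [0.6349, 0.0553, 0.0794]
tcp_rot: [180.0, -0.0, -166.6]
wrist_force: [0.6, -1.0, 2.1]
opening: -0.0003
```

```bash
python3 -c "
from h import *
q,p=np.load('poses.npy');rel(q)"
```

```text
t 9.32 rel mm [ -0.6 -62.   79.4] world [0.6349 0.0553 0.0794] rpy [ 180.    -0.  -166.6] F [ 0.6 -1.   2.1] open -0.0003 q [ 5. 17.  7. 80.  0. -8.]
```

Contact force is about 2 N, so the tool is pushing the bar down. I'll continue in small steps to the hard stop at about 60 mm.

>>> {"name": "arm_command", "arguments": {"increments": [[1,0,0,0.6,0,0,0],[1,0,0,0.6,0,0,0],[1,0,0,0.4,0,0,0],[1,0,0,0.2,0,0,0],[1,0,0,0.1,0,0,0],[1,0,0,0.1,0,0,0],[1,0,0,0,0,0,0]]}}

```text
time: 10.2
ee_pos: [0.6349, 0.0554, 0.0601]
tcp_rot: [180.0, -0.0, -166.6]
wrist_force: [1.0, -0.8, 1.7]
opening: -0.0001
```

>>> {"name": "arm_command", "arguments": {"increments": [[1,0,0,0.1,0,0,0],[1,0,0,0.1,0,0,0],[1,0,0,0,0,0,0],[1,0,0,0,0,0,0]]}}

```text
time: 10.7
ee_pos: [0.635, 0.0554, 0.06]
tcp_rot: [180.0, 0.1, -166.6]
wrist_force: [-5.5, -0.8, 13.4]
opening: 0.0005
```

>>> {"name": "arm_command", "arguments": {"increments": [[1,0,0,-1,0,0,0],[1,0,0,-3,0,0,0],[1,0,0,-3,0,0,0],[1,0,0,-3,0,0,0],[1,0,0,-3,0,0,0],[1,0,0,-2,0,0,0],[1,0,0,0,0,0,0]]}}

```text
time: 11.58
ee_pos: [0.6357, 0.0555, 0.2097]
tcp_rot: [180.0, 0.1, -166.5]
wrist_force: [0.1, 0.0, -0.1]
opening: 0.0001
```

```bash
python3 -c "
from h import *
q,p=np.load('poses.npy');rel(q);need(p,(-.016,0,.21),162.5)"
```

```text
t 11.57 rel mm [ 2.000e-01 -6.190e+01  2.097e+02] world [0.6357 0.0555 0.2097] rpy [ 1.800e+02  1.000e-01 -1.665e+02] F [ 0.1  0.  -0.1] open 0.0001 q [ 5. 17. 22. 94.  0. -8.]
shift now-axes [ 25.98 -28.66  -0.1 ] after-turn axes [ 7.540e+00 -3.794e+01 -3.000e-02] turn [ 0.04  0.14 30.96]
```

>>> {"name": "arm_command", "arguments": {"increments": [[-1,0,0,0,0,0,10.3],[-1,0,0,0,0,0,10.3],[-1,0,0,0,0,0,10.3],[-1,0.75,-3.8,0,0,0,0],[-1,0.75,-3.8,0,0,0,0],[-1,0.75,-3.8,0,0,0,0],[-1,0.75,-3.8,0,0,0,0],[-1,0.75,-3.8,0,0,0,0]]}}

```text
time: 12.58
ee_pos: [0.5412, -0.1156, 0.2067]
tcp_rot: [-180.0, -0.1, 162.6]
wrist_force: [0.0, -0.0, 1.0]
opening: 0.085
```

>>> {"name": "arm_command", "arguments": {"increments": [[-1,0.75,-3.8,0,0,0,0],[-1,0.75,-3.8,0,0,0,0],[-1,0.75,-3.8,0,0,0,0],[-1,0.75,-3.8,0,0,0,0],[-1,0.75,-3.8,0,0,0,0],[-1,0,0,0,0,0,0]]}}

```text
time: 13.32
ee_pos: [0.4481, -0.2863, 0.2068]
tcp_rot: [180.0, -0.1, 162.4]
wrist_force: [-0.6, -0.4, 1.2]
opening: 0.0855
```

Run:
```python
from ov import *
q,p=np.load('poses.npy');rel(p);need(p,(-.016,0,.032),162.5)
for n in("top","scene"): np.save(n+"2.npy",bot.camera(n),allow_pickle=True)
t=np.load("top2.npy",allow_pickle=True).item(); s=np.load("scene2.npy",allow_pickle=True).item()
v=lambda c,*b:view(c,*b,q,p,0.)
save("pics/a2.png",np.vstack([np.hstack([v(t,185,130,100,75),v(t,320,175,100,75)]),np.hstack([v(s,375,205,140,105),v(s,215,125,120,90)])]))
```

```text
press [0.62112302 0.11565948 0.23387275 0.00344888] 13.399921723577295 
 [[ 0.1 -1. ]
 [ 0.1  0.5]
 [-1.2  1. ]
 [-1.1  0.2]
 [-0.6 -0.6]
 [-1.3  0.7]
 [ 0.4  0.7]]
pin [ 0.46493807 -0.2885235  -0.30549534  2.67006441] -17.503593821449037 
 [[-0.1  1.1]
 [-0.4 -1.4]
 [-1.9 -1. ]
 [ 0.4 -1. ]
 [-0.8  0.8]
 [-1.3  0.6]
 [-0.1 -1.4]
 [-0.9 -0.9]
 [-1.4 -0.2]
 [-0.3  0.1]
 [-0.3  0.3]]
t 13.32 rel mm [-16.8  -2.9 206.8] world [ 0.4481 -0.2863  0.2068] rpy [ 1.800e+02 -1.000e-01  1.624e+02] F [-0.6 -0.4  1.2] open 0.0855 q [-33.   2.   4.  92.  -0. -15.]
shift now-axes [-0.11  0.29 17.48] after-turn axes [-0.08  0.29 17.48] turn [ 0.02 -0.11 -0.12]
```

View pics/a2.png

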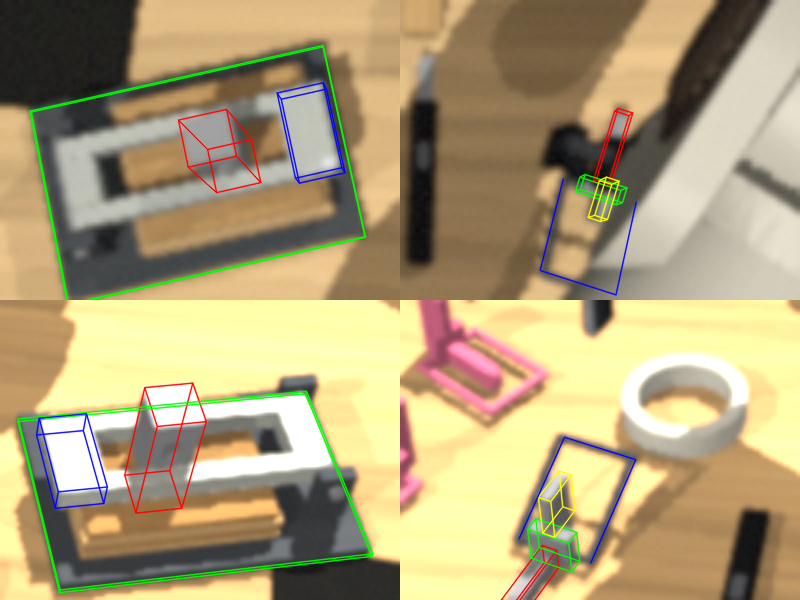

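The bar lies level, and the press and pin overlays match the image. Next I'll go down and grasp the tab.

>>> {"name": "arm_command", "arguments": {"increments": [[-1,-0.1,0.3,3,0,0,0],[-1,0,0,3,0,0,0],[-1,0,0,3,0,0,0],[-1,0,0,3,0,0,0],[-1,0,0,2,0,0,0],[-1,0,0,2,0,0,0],[-1,0,0,1.4,0,0,0],[-1,0,0,0,0,0,0]]}}

```text
time: 14.42
ee_pos: [0.4509, -0.2812, 0.0331]
tcp_rot: [180.0, -0.1, 162.6]
wrist_force: [0.1, -0.2, 0.3]
opening: 0.0852
```

>>> {"name": "arm_command", "arguments": {"increments": [[1,0,0,0,0,0,0],[1,0,0,0,0,0,0],[1,0,0,0,0,0,0],[1,0,0,0,0,0,0],[1,0,0,0,0,0,0],[1,0,0,0,0,0,0],[1,0,0,0,0,0,0]], "grip_force": 50}}

```text
time: 15.3
ee_pos: [0.4513, -0.2822, 0.0343]
tcp_rot: [-180.0, -0.0, 162.5]
wrist_force: [-0.8, 1.4, 1.9]
opening: 0.0091
```

>>> {"name": "arm_command", "arguments": {"increments": [[1,0,0,-1,0,0,0],[1,0,0,-3,0,0,0],[1,0,0,-3,0,0,0],[1,0,0,-3,0,0,0],[1,0,0,-3,0,0,0],[1,0,0,-3,0,0,0],[1,0,0,-2,0,0,0],[1,0,0,0,0,0,0]]}}

```text
time: 16.3
ee_pos: [0.4518, -0.2824, 0.2157]
tcp_rot: [-180.0, 0.1, 162.6]
wrist_force: [-0.8, -0.4, -3.7]
opening: 0.0091
```

```bash
python3 -c "
from h import *
q,p=np.load('poses.npy');rel(p);need(q,(-.125,0,.21),193.4)"
```

```text
t 16.3 rel mm [-14.4   1.8 215.7] world [ 0.4518 -0.2824  0.2157] rpy [-1.800e+02  1.000e-01  1.626e+02] F [-0.8 -0.4 -3.7] open 0.0091 q [-32.   2.   5.  93.  -0. -15.]
shift now-axes [ 6.51 36.65  0.53] after-turn axes [-13.2   34.8    0.57] turn [ -0.07   0.1  -30.85]
```

>>> {"name": "arm_command", "arguments": {"increments": [[1,0,0,0,0,0,-10.3],[1,0,0,0,0,0,-10.3],[1,0,0,0,0,0,-10.3],[1,-1.3,3.5,0,0,0,0],[1,-1.3,3.5,0,0,0,0],[1,-1.3,3.5,0,0,0,0],[1,-1.3,3.5,0,0,0,0],[1,-1.3,3.5,0,0,0,0]]}}

```text
time: 17.3
ee_pos: [0.4734, -0.0956, 0.2129]
tcp_rot: [180.0, -0.1, -166.6]
wrist_force: [0.6, 0.1, -2.5]
opening: 0.0092
```

>>> {"name": "arm_command", "arguments": {"increments": [[1,-1.3,3.5,0,0,0,0],[1,-1.3,3.5,0,0,0,0],[1,-1.3,3.5,0,0,0,0],[1,-1.3,3.5,0,0,0,0],[1,-1.3,3.3,0,0,0,0],[1,0,0,3,0,0,0],[1,0,0,3,0,0,0],[1,0,0,3,0,0,0],[1,0,0,2,0,0,0],[1,0,0,0,0,0,0]]}}

```text
time: 18.55
ee_pos: [0.4952, 0.0863, 0.1016]
tcp_rot: [180.0, -0.3, -166.5]
wrist_force: [-0.8, 0.1, -2.2]
opening: 0.0091
```

Run:
```python
from h import *
q,p=np.load('poses.npy');rel(q);need(q,(-.125,0,.0995),193.4)
import sys,io,contextlib
with contextlib.redirect_stdout(io.StringIO()): from ov import *
for n in("top","scene"): np.save(n+"3.npy",bot.camera(n),allow_pickle=True)
t=np.load("top3.npy",allow_pickle=True).item(); s=np.load("scene3.npy",allow_pickle=True).item()
o=bot.get_obs(); e=o["ee_pos"]; yaw=np.radians(o["tcp_rot"][2]-180)
off=e[2]-.0343
class Pp: pass
# draw pin at assumed grasp: origin = tcp + .016 along x; raised by off -> shift locals in z
import fit
W0=fit.W
import ov
def W(pp,l,a):
    return W0(pp,np.array(l)+[0,0,pp[4] if len(pp)>4 else 0],a)
ov.W=W
pin=np.array([e[0]+.0145*np.cos(yaw),e[1]+.0145*np.sin(yaw),yaw,p[3],off])
v=lambda c,*b,**k:view(c,*b,q,pin,0.,**k)
save("pics/a3.png",np.vstack([np.hstack([v(t,190,150,100,75),v(s,390,185,140,105)]),cv2.resize(v(s,405,190,80,40,W_=800,H_=400),(800,400))[:300]]))
```

```text
t 18.55 rel mm [-129.4    0.6  101.6] world [0.4952 0.0863 0.1016] rpy [ 180.    -0.3 -166.5] F [-0.8  0.1 -2.2] open 0.0091 q [ 10.  -2. -11.  81.   0.  -4.]
shift now-axes [-0.44 -0.06  0.21] after-turn axes [-0.44 -0.06  0.21] turn [ 0.02 -0.28  0.05]
```

View pics/a3.png

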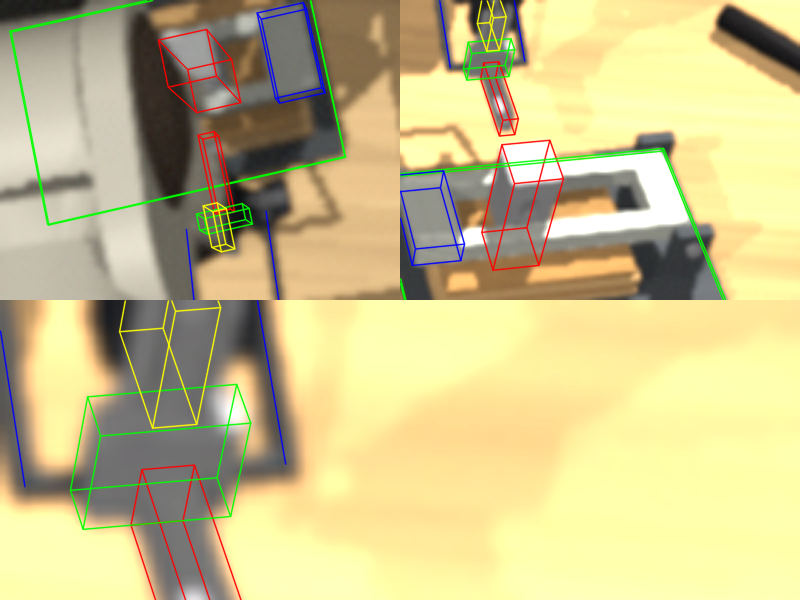

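```bash
python3 - <<'E' 2>&1 | tail -5
from h import *
q,p=np.load('poses.npy')
import io,contextlib
with contextlib.redirect_stdout(io.StringIO()):
    import ov; from ov import view; import fit
W0=fit.W
ov.W=lambda pp,l,a:W0(pp,np.array(l)+[0,0,pp[4] if len(pp)>4 else 0],a)
s=np.load("scene3.npy",allow_pickle=True).item()
s2=np.load("scene2.npy",allow_pickle=True).item()
e=np.array([.4952,.0863,.1016]);yaw=np.radians(13.5)
pin=np.array([e[0]+.0145*np.cos(yaw),e[1]+.0145*np.sin(yaw),yaw,p[3],e[2]-.0343])
v=lambda c,*b,**k:view(c,*b,q,pin,0.,**k)
a=v(s,408,200,40,30,W_=400,H_=300); b=v(s,415,225,40,30,W_=400,H_=300)
a0=np.clip(cv2.resize(s["color"][200:230,408:448],(400,300),interpolation=cv2.INTER_CUBIC)*1.4,0,255).astype(np.uint8)
b0=np.clip(cv2.resize(s["color"][225:255,415:455],(400,300),interpolation=cv2.INTER_CUBIC)*1.4,0,255).astype(np.uint8)
save("pics/a4.png",np.vstack([np.hstack([a,a0]),np.hstack([b,b0])]))
E
```

```text
(no output)
```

View pics/a4.png

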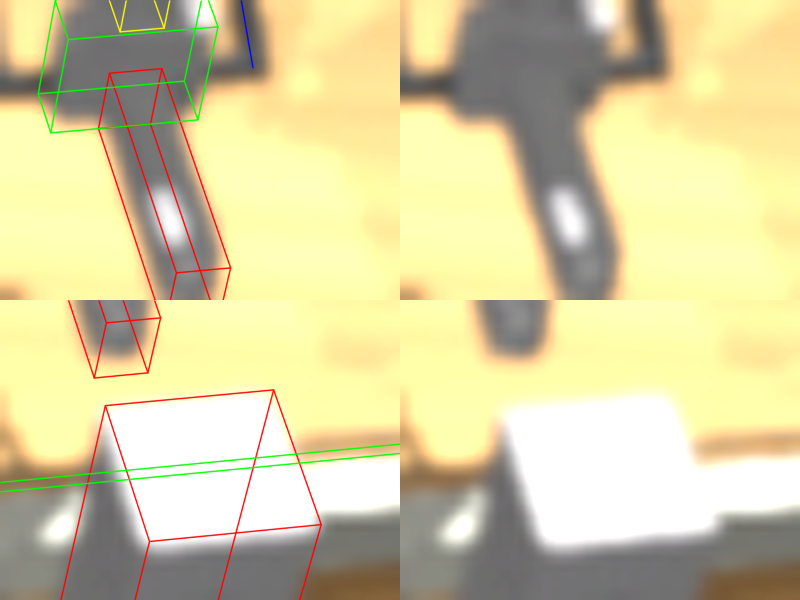

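The post sits about 1 mm further toward -y than my fit, relative to the pin. I'll correct for that and advance to the slot mouth.

>>> {"name": "arm_command", "arguments": {"increments": [[1,0,-0.15,0.2,0,-0.3,0],[1,-0.5,0,0,0,0,0],[1,-1,0,0,0,0,0],[1,-1,0,0,0,0,0],[1,-0.5,0,0,0,0,0],[1,0,0,0,0,0,0]]}}

```text
time: 19.4
ee_pos: [0.5266, 0.0922, 0.1021]
tcp_rot: [180.0, 0.3, -166.5]
wrist_force: [-0.9, -0.5, -2.8]
opening: 0.0098
```

>>> {"name": "arm_command", "arguments": {"increments": [[1,-0.4,0,0,0,0,0],[1,-0.4,0,0,0,0,0],[1,-0.4,0,0,0,0,0],[1,0,0,0,0,0,0]]}}

```text
time: 19.9
ee_pos: [0.5377, 0.0948, 0.1016]
tcp_rot: [180.0, 0.2, -166.6]
wrist_force: [-0.5, -0.5, -7.4]
opening: 0.0092
```

```bash
python3 -c "
from h import *
q,p=np.load('poses.npy');rel(q)"
```

```text
t 19.9 rel mm [-85.9  -1.  101.6] world [0.5377 0.0948 0.1016] rpy [ 180.     0.2 -166.6] F [-0.5 -0.5 -7.4] open 0.0092 q [10.  4. -6. 80.  0. -3.]
```

>>> {"name": "arm_command", "arguments": {"increments": [[1,0,0,0.15,0,0,0],[1,0,0,0.1,0,0,0],[1,0,0,0,0,0,0]]}}

```text
time: 20.27
ee_pos: [0.5383, 0.0949, 0.1002]
tcp_rot: [180.0, 0.3, -166.6]
wrist_force: [-0.4, -0.6, -2.7]
opening: 0.0093
```

```bash
python3 -c "
from h import *
q,p=np.load('poses.npy');rel(q)"
```

```text
t 20.27 rel mm [-85.4  -1.  100.2] world [0.5383 0.0949 0.1002] rpy [ 180.     0.3 -166.6] F [-0.4 -0.6 -2.7] open 0.0093 q [10.  4. -6. 80.  0. -3.]
```

>>> {"name": "arm_command", "arguments": {"increments": [[1,-0.5,0,0,0,0,0],[1,-0.5,0,0,0,0,0],[1,-0.5,0,0,0,0,0],[1,-0.5,0,0,0,0,0],[1,0,0,0,0,0,0]]}}

```text
time: 20.9
ee_pos: [0.5577, 0.0996, 0.0998]
tcp_rot: [180.0, 0.3, -166.6]
wrist_force: [0.8, 0.0, -3.3]
opening: 0.0094
```

>>> {"name": "arm_command", "arguments": {"increments": [[1,-0.5,0,0,0,0,0],[1,-0.5,0,0,0,0,0],[1,-0.5,0,0,0,0,0],[1,-0.5,0,0,0,0,0],[1,0,0,0,0,0,0]]}}

```text
time: 21.52
ee_pos: [0.5772, 0.1042, 0.1]
tcp_rot: [180.0, 0.3, -166.6]
wrist_force: [0.6, -0.1, -2.2]
opening: 0.0094
```

```bash
python3 -c "
from h import *
q,p=np.load('poses.npy');rel(q)"
```

```text
t 21.52 rel mm [-45.4  -1.  100. ] world [0.5772 0.1042 0.1   ] rpy [ 180.     0.3 -166.6] F [ 0.6 -0.1 -2.2] open 0.0094 q [10.  9.  0. 81.  0. -3.]
```

Sliding in freely with almost no force. About 12 mm remains, so I'll feel for the shoulder contact.

>>> {"name": "arm_command", "arguments": {"increments": [[1,-0.4,0,0,0,0,0],[1,-0.4,0,0,0,0,0],[1,-0.2,0,0,0,0,0],[1,-0.1,0,0,0,0,0],[1,0,0,0,0,0,0]]}}

```text
time: 22.15
ee_pos: [0.5876, 0.1067, 0.1001]
tcp_rot: [180.0, 0.3, -166.6]
wrist_force: [-0.1, -0.4, -2.7]
opening: 0.0095
```

>>> {"name": "arm_command", "arguments": {"increments": [[1,-0.1,0,0,0,0,0],[1,-0.1,0,0,0,0,0],[1,0,0,0,0,0,0]]}}

```text
time: 22.52
ee_pos: [0.5896, 0.1072, 0.1001]
tcp_rot: [180.0, 0.3, -166.6]
wrist_force: [-0.3, 0.0, -2.1]
opening: 0.0092
```

```bash
python3 -c "
from h import *
q,p=np.load('poses.npy');rel(q)"
```

```text
t 22.52 rel mm [-32.7  -0.9 100.1] world [0.5896 0.1072 0.1001] rpy [ 180.     0.3 -166.6] F [-0.3  0.  -2.1] open 0.0092 q [10. 11.  2. 81.  0. -3.]
```

>>> {"name": "arm_command", "arguments": {"increments": [[1,-0.1,0,0,0,0,0],[1,-0.1,0,0,0,0,0],[1,0,0,0,0,0,0]]}}

```text
time: 22.9
ee_pos: [0.5906, 0.1074, 0.1]
tcp_rot: [180.0, 0.2, -166.6]
wrist_force: [-5.6, -0.3, -1.7]
opening: 0.0089
```

>>> {"name": "arm_command", "arguments": {"increments": [[1,-0.1,0,0,0,0,0],[1,0,0,0,0,0,0]]}}

```text
time: 23.15
ee_pos: [0.5907, 0.1074, 0.1001]
tcp_rot: [180.0, 0.1, -166.6]
wrist_force: [-10.4, -2.7, 3.0]
opening: 0.009
```

>>> {"name": "arm_command", "arguments": {"increments": [[1,0,0,0.1,0,0,0],[1,0,0,0,0,0,0],[-1,0,0,0,0,0,0],[-1,0,0,0,0,0,0],[-1,0,0,0,0,0,0],[-1,0,0,0,0,0,0]]}}

```text
time: 23.9
ee_pos: [0.5926, 0.1079, 0.0992]
tcp_rot: [180.0, 0.3, -166.6]
wrist_force: [-0.1, -0.9, -0.6]
opening: 0.0803
```

>>> {"name": "arm_command", "arguments": {"increments": [[-1,0,0,-2,0,0,0],[-1,0,0,-3,0,0,0],[-1,0,0,-3,0,0,0],[1,3,0,-3,0,0,0],[1,4,0,-2,0,0,0],[1,4,0,0,0,0,0],[1,4,0,0,0,0,0],[1,0,0,0,0,0,0]]}}

```text
time: 24.9
ee_pos: [0.4444, 0.0724, 0.2294]
tcp_rot: [-180.0, 0.4, -166.6]
wrist_force: [0.3, -0.1, -0.2]
opening: 0.0002
```

```bash
python3 - <<'E' 2>&1 | tail -5
from h import *
q,p=np.load('poses.npy')
import io,contextlib
with contextlib.redirect_stdout(io.StringIO()):
    import ov; from ov import view; import fit
W0=fit.W
ov.W=lambda pp,l,a:W0(pp,np.array(l)+[0,0,pp[4] if len(pp)>4 else 0],a)
for n in("top","scene"): np.save(n+"4.npy",bot.camera(n),allow_pickle=True)
t=np.load("top4.npy",allow_pickle=True).item(); s=np.load("scene4.npy",allow_pickle=True).item()
rel(q)
o=W0(q,np.array([-.018,-.001,0]),q[2]); pin=np.array([o[0],o[1],q[2],p[3],.064])
v=lambda c,*b,**k:view(c,*b,q,pin,0.,**k)
a0=cv2.resize(s["color"][175:265,395:515],(400,300),interpolation=cv2.INTER_CUBIC)
save("pics/a5.png",np.vstack([np.hstack([v(t,190,140,100,75),v(s,395,175,120,90)]),np.hstack([cv2.resize(t["color"][140:215,190:290],(400,300)),a0])]))
E
```

```text
t 25.0 rel mm [-180.    -1.1  228.8] world [0.4463 0.0729 0.2288] rpy [ 180.     0.4 -166.6] F [ 1.2  0.2 -0.1] open 0.0 q [ 9. -9. -4. 95.  0. -4.]
```

View pics/a5.png

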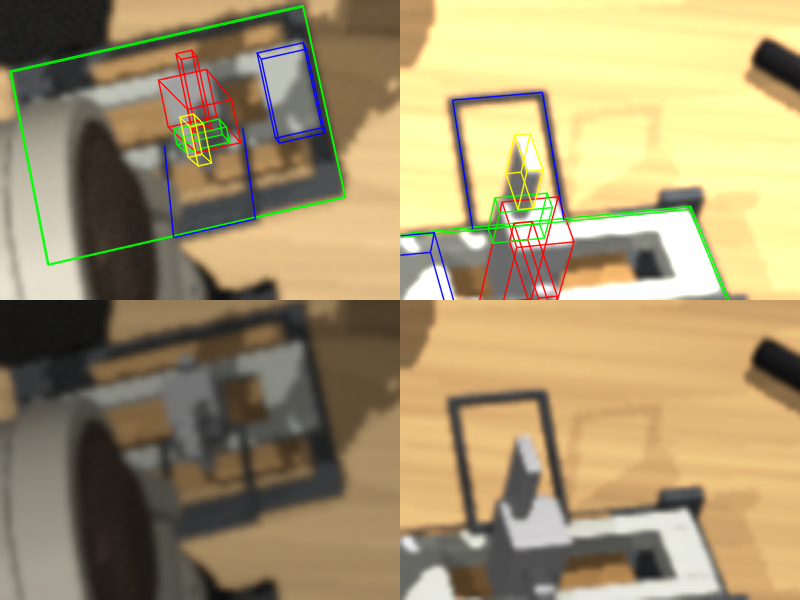

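The pin is seated at the post with the bail still laid back, and the overlay agrees. Next I'll tilt the tool to lift the bail from behind.

>>> {"name": "arm_command", "arguments": {"increments": [[1,0,0,0,0,-10,0],[1,0,0,0,0,-10,0],[1,0,0,0,0,-10,0],[1,0,0,0,0,-10,0],[1,0,0,0,0,0,0]]}}

```text
time: 25.62
ee_pos: [0.4565, 0.0735, 0.2261]
tcp_rot: [179.8, 39.2, -166.6]
wrist_force: [0.3, -0.0, 0.2]
opening: -0.0006
```

```bash
python3 -c "
from h import *
q,p=np.load('poses.npy');rel(q);need(q,(-.135,-.001,.085),193.4,-40);need(q,(-.117,-.001,.09),193.4,-40)
# successive deltas in tool axes
P=[(-117,90),(-108,98),(-95,117),(-75,133),(-52,142),(-27,144.5)]
a=np.radians(40)
for u,v in zip(P,P[1:]):
    d=np.array(v)-u; print(v,'tool x,z cm',np.round([(-d[0]*np.cos(a)-d[1]*np.sin(a))/10,(d[0]*np.sin(a)-d[1]*np.cos(a))/10],2))"
```

```text
t 25.62 rel mm [-169.9   -2.9  226.1] world [0.4565 0.0735 0.2261] rpy [ 179.8   39.2 -166.6] F [ 0.3 -0.   0.2] open -0.0006 q [  6. -48. -39.  60.   5.  -6.]
shift now-axes [ 6.22  0.15 13.14] after-turn axes [ 6.39  0.19 13.05] turn [ 0.16 -0.76 -0.02]
shift now-axes [ 4.51  0.15 13.89] after-turn axes [ 4.69  0.19 13.83] turn [ 0.16 -0.76 -0.02]
(-108, 98) tool x,z cm [-1.2  -0.03]
(-95, 117) tool x,z cm [-2.22 -0.62]
(-75, 133) tool x,z cm [-2.56  0.06]
(-52, 142) tool x,z cm [-2.34  0.79]
(-27, 144.5) tool x,z cm [-2.08  1.42]
```

>>> {"name": "arm_command", "arguments": {"increments": [[1,0,0,0,0,9,0],[1,0,0,0,0,0,0]]}}

```text
time: 25.88
ee_pos: [0.4588, 0.0741, 0.232]
tcp_rot: [179.9, 30.5, -166.5]
wrist_force: [0.0, 0.3, -0.4]
opening: 0.0001
```

```bash
python3 -c "
from h import *
q,p=np.load('poses.npy');rel(q);need(q,(-.135,-.001,.09),193.4,-30);need(q,(-.121,-.001,.093),193.4,-30)
P=[(-121,93),(-110,99),(-97,118),(-77,134),(-53,144),(-28,146)]
a=np.radians(30)
for u,v in zip(P,P[1:]):
    d=np.array(v)-u; print(v,'tool x,z cm',np.round([(-d[0]*np.cos(a)-d[1]*np.sin(a))/10,(d[0]*np.sin(a)-d[1]*np.cos(a))/10],2))"
```

```text
t 25.88 rel mm [-167.6   -2.8  232. ] world [0.4588 0.0741 0.232 ] rpy [ 179.9   30.5 -166.5] F [ 0.   0.3 -0.4] open 0.0001 q [  7. -38. -30.  68.   3.  -5.]
shift now-axes [ 4.39  0.15 13.89] after-turn axes [ 4.28  0.18 13.92] turn [0.14 0.46 0.07]
shift now-axes [ 3.03  0.15 14.34] after-turn axes [ 2.92  0.18 14.36] turn [0.14 0.46 0.07]
(-110, 99) tool x,z cm [-1.25  0.03]
(-97, 118) tool x,z cm [-2.08 -1.  ]
(-77, 134) tool x,z cm [-2.53 -0.39]
(-53, 144) tool x,z cm [-2.58  0.33]
(-28, 146) tool x,z cm [-2.27  1.08]
```

>>> {"name": "arm_command", "arguments": {"increments": [[1,2.2,0.1,0,0,0.4,0],[1,2.2,0.1,0,0,0,0],[1,0,0,3,0,0,0],[1,0,0,3,0,0,0],[1,0,0,3,0,0,0],[1,0,0,3,0,0,0],[1,0,0,1.9,0,0,0],[1,0,0,0,0,0,0]]}}

```text
time: 26.88
ee_pos: [0.4874, 0.0834, 0.0885]
tcp_rot: [179.9, 30.2, -166.5]
wrist_force: [0.5, 0.5, -0.0]
opening: -0.0001
```

```bash
python3 -c "
from h import *
q,p=np.load('poses.npy');rel(q);need(q,(-.121,-.001,.093),193.4,-30)"
```

```text
t 26.88 rel mm [-137.6   -0.3   88.5] world [0.4874 0.0834 0.0885] rpy [ 179.9   30.2 -166.5] F [ 0.5  0.5 -0. ] open -0.0001 q [  8. -35. -44.  51.   3.  -5.]
shift now-axes [-1.66 -0.07  0.45] after-turn axes [-1.66 -0.07  0.44] turn [0.14 0.24 0.06]
```

Now I'll swing the bail up along its arc in small rows.

>>> {"name": "arm_command", "arguments": {"increments": [[1,-0.8,0,0.2,0,0,0],[1,-0.9,0,0.3,0,0,0],[1,-0.6,0,0,0,0,0],[1,-0.6,0,0,0,0,0],[1,-0.7,0,-0.33,0,0,0],[1,-0.7,0,-0.33,0,0,0],[1,-0.7,0,-0.33,0,0,0]]}}

```text
time: 27.75
ee_pos: [0.5275, 0.0929, 0.1185]
tcp_rot: [179.9, 30.2, -166.5]
wrist_force: [0.1, 0.2, -1.1]
opening: 0.0
```

>>> {"name": "arm_command", "arguments": {"increments": [[1,-0.8,0,-0.1,0,0,0],[1,-0.8,0,-0.1,0,0,0],[1,-0.9,0,-0.2,0,0,0],[1,-0.8,0,0.1,0,0,0],[1,-0.9,0,0.1,0,0,0],[1,-0.9,0,0.1,0,0,0],[1,0,0,0,0,0,0]]}}

```text
time: 28.62
ee_pos: [0.5701, 0.1031, 0.1447]
tcp_rot: [179.9, 30.2, -166.5]
wrist_force: [-0.1, -1.0, -0.4]
opening: -0.0003
```

```bash
python3 -c "
from h import *
q,p=np.load('poses.npy');rel(q);need(q,(-.028,-.001,.146),193.4,-30)"
```

```text
t 28.62 rel mm [-52.6  -0.4 144.7] world [0.5701 0.1031 0.1447] rpy [ 179.9   30.2 -166.5] F [-0.1 -1.  -0.4] open -0.0003 q [  9. -22. -29.  52.   2.  -4.]
shift now-axes [-2.19 -0.06  1.12] after-turn axes [-2.19 -0.06  1.11] turn [0.13 0.22 0.06]
```

>>> {"name": "arm_command", "arguments": {"increments": [[1,-0.7,0,0.3,0,0,0],[1,-0.7,0,0.4,0,0,0],[1,-0.8,0,0.4,0,0,0],[1,0,0,0,0,0,0]]}}

```text
time: 29.12
ee_pos: [0.5938, 0.1088, 0.1458]
tcp_rot: [179.9, 30.2, -166.5]
wrist_force: [-0.1, -0.9, -0.5]
opening: 0.0001
```

```bash
python3 - <<'E' 2>&1 | tail -5
from h import *
q,p=np.load('poses.npy')
import io,contextlib
with contextlib.redirect_stdout(io.StringIO()):
    import ov; from ov import view; import fit
W0=fit.W
ov.W=lambda pp,l,a:W0(pp,np.array(l)+[0,0,pp[4] if len(pp)>4 else 0],a)
for n in("top","scene"): np.save(n+"5.npy",bot.camera(n),allow_pickle=True)
s=np.load("scene5.npy",allow_pickle=True).item()
rel(q)
o=W0(q,np.array([-.018,-.001,0]),q[2]); pin=np.array([o[0],o[1],q[2],1.5,.064])
a0=cv2.resize(s["color"][175:265,395:515],(400,300),interpolation=cv2.INTER_CUBIC)
save("pics/a6.png",np.hstack([view(s,395,175,120,90,q,pin,0.),a0]))
E
```

```text
t 29.23 rel mm [-28.6  -0.4 146. ] world [0.5934 0.1087 0.146 ] rpy [ 179.9   30.2 -166.5] F [-0.2 -0.5 -0.2] open -0.0001 q [  9. -18. -27.  51.   2.  -4.]
```

View pics/a6.png

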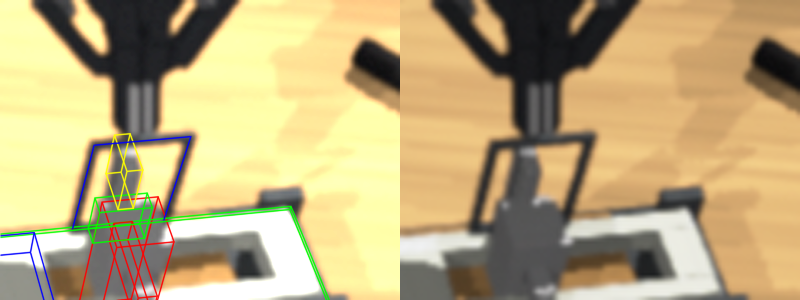

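>>> {"name": "arm_command", "arguments": {"increments": [[1,1.2,0,-0.6,0,0,0],[1,0,0,0,0,10,0],[1,0,0,0,0,10,0],[1,0,0,0,0,10,0],[1,0,0,0,0,0.2,0],[1,0,0,0,0,0,0]]}}

```text
time: 29.98
ee_pos: [0.5799, 0.1054, 0.1452]
tcp_rot: [179.9, 0.1, -166.5]
wrist_force: [-0.7, 0.4, -0.1]
opening: -0.0
```

```bash
python3 -c "
from h import *
q,p=np.load('poses.npy');rel(q);need(q,(-.036,-.001,.148),193.4)"
```

```text
t 29.98 rel mm [-42.5  -0.4 145.2] world [0.5799 0.1054 0.1452] rpy [ 1.799e+02  1.000e-01 -1.665e+02] F [-0.7  0.4 -0.1] open -0.0 q [10.  9.  5. 86.  0. -3.]
shift now-axes [-0.65 -0.06 -0.28] after-turn axes [-0.65 -0.06 -0.28] turn [0.09 0.09 0.1 ]
```

>>> {"name": "arm_command", "arguments": {"increments": [[1,-0.9,0,0,0,0,0],[1,-0.8,0,0,0,0,0],[1,-0.8,0,0.2,0,0,0],[1,-0.9,0,0.2,0,0,0],[1,-0.8,0,0.4,0,0,0],[1,-0.7,0,0.4,0,0,0],[1,-0.7,0,0.4,0,0,0],[1,-0.6,0,0.6,0,0,0],[1,0,0,0,0,0,0]]}}

```text
time: 31.1
ee_pos: [0.6407, 0.1201, 0.1222]
tcp_rot: [179.9, -0.1, -166.5]
wrist_force: [0.6, -0.7, -0.3]
opening: -0.0001
```

>>> {"name": "arm_command", "arguments": {"increments": [[1,0.6,0,-0.4,0,0,0],[1,0,0,-2,0,0,0],[1,0,0,-2,0,0,0],[1,0,0,0,0,0,0]]}}

```text
time: 31.6
ee_pos: [0.6353, 0.1186, 0.1697]
tcp_rot: [179.9, 0.2, -166.5]
wrist_force: [-0.5, 0.1, 0.1]
opening: 0.0002
```

```bash
python3 - <<'E' 2>&1 | tail -5
from h import *
q,p=np.load('poses.npy')
import io,contextlib
with contextlib.redirect_stdout(io.StringIO()):
    import ov; from ov import view; import fit
W0=fit.W
ov.W=lambda pp,l,a:W0(pp,np.array(l)+[0,0,pp[4] if len(pp)>4 else 0],a)
for n in("top","scene"): np.save(n+"6.npy",bot.camera(n),allow_pickle=True)
s=np.load("scene6.npy",allow_pickle=True).item()
rel(q)
o=W0(q,np.array([-.018,-.001,0]),q[2]); pin=np.array([o[0],o[1],q[2],.82,.064])
a0=cv2.resize(s["color"][175:265,395:515],(400,300),interpolation=cv2.INTER_CUBIC)
save("pics/a7.png",np.hstack([view(s,395,175,120,90,q,pin,0.),a0]))
E
```

```text
t 31.7 rel mm [ 13.8  -0.3 167.1] world [0.6346 0.1185 0.1671] rpy [ 179.9    0.  -166.5] F [-0.7 -0.2 -0.6] open 0.0001 q [11. 18. 18. 90.  0. -3.]
```

View pics/a7.png

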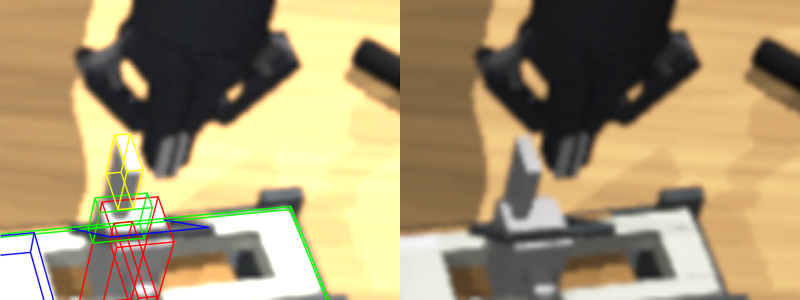

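>>> {"name": "arm_command", "arguments": {"increments": [[1,-1.3,0,0,0,0,0],[1,-1.3,0,0,0,0,0],[1,0,0,1.1,0,0,0],[1,0,0,1.1,0,0,0],[1,-0.35,0,1,0,0,0],[1,-0.35,0,1,0,0,0],[1,-0.5,0,1.2,0,0,0],[1,-0.5,0,1.2,0,0,0],[1,-0.2,0,1,0,0,0],[1,0,0,0,0,0,0]]}}

```text
time: 32.95
ee_pos: [0.678, 0.1291, 0.0897]
tcp_rot: [179.9, -0.1, -166.5]
wrist_force: [0.2, -0.2, 0.8]
opening: 0.0
```

```bash
python3 -c "
from h import *
q,p=np.load('poses.npy');rel(q)"
```

```text
t 32.95 rel mm [58.5 -0.1 89.7] world [0.678  0.1291 0.0897] rpy [ 1.799e+02 -1.000e-01 -1.665e+02] F [ 0.2 -0.2  0.8] open 0.0 q [11. 24. 17. 83.  0. -3.]
```

>>> {"name": "arm_command", "arguments": {"increments": [[1,-0.2,0,0.5,0,0,0],[1,0,0,0.4,0,0,0],[1,0,0,0.2,0,0,0],[1,0,0,0.15,0,0,0],[1,0,0,0,0,0,0]]}}

```text
time: 33.58
ee_pos: [0.6804, 0.1297, 0.0787]
tcp_rot: [179.9, 0.0, -166.5]
wrist_force: [-0.7, -0.7, 0.4]
opening: -0.0001
```

>>> {"name": "arm_command", "arguments": {"increments": [[1,0,0,0.1,0,0,0],[1,0,0,0.1,0,0,0],[1,0,0,0,0,0,0]]}}

```text
time: 33.95
ee_pos: [0.6805, 0.1297, 0.0769]
tcp_rot: [179.9, 0.0, -166.5]
wrist_force: [-0.6, -0.6, 0.4]
opening: 0.0
```

>>> {"name": "arm_command", "arguments": {"increments": [[1,0,0,0.1,0,0,0],[1,0,0,0,0,0,0]]}}

```text
time: 34.2
ee_pos: [0.6806, 0.1298, 0.0765]
tcp_rot: [179.9, 0.1, -166.5]
wrist_force: [-1.8, 0.2, 4.5]
opening: -0.0001
```

Hard stop felt at 77 mm, as predicted. I'll lift clear and verify.

>>> {"name": "arm_command", "arguments": {"increments": [[1,0,0,-2,0,0,0],[1,0,0,-3,0,0,0],[1,0,0,-4,0,0,0],[1,0,0,-4,0,0,0],[1,4,0,-2,0,0,0],[1,5,0,0,0,0,0],[1,5,0,0,0,0,0],[1,5,0,0,0,0,0],[1,5,0,0,0,0,0],[1,0,0,0,0,0,0]]}}

```text
time: 35.45
ee_pos: [0.4448, 0.0729, 0.2266]
tcp_rot: [179.9, 0.1, -166.5]
wrist_force: [1.0, -0.2, -0.8]
opening: 0.0
```

```bash
python3 - <<'E' 2>&1 | tail -5
from h import *
q,p=np.load('poses.npy')
import io,contextlib
with contextlib.redirect_stdout(io.StringIO()):
    import ov; from ov import view; import fit
W0=fit.W
ov.W=lambda pp,l,a:W0(pp,np.array(l)+[0,0,pp[4] if len(pp)>4 else 0],a)
for n in("top","scene"): np.save(n+"7.npy",bot.camera(n),allow_pickle=True)
s=np.load("scene7.npy",allow_pickle=True).item();t=np.load("top7.npy",allow_pickle=True).item()
rel(q)
o=W0(q,np.array([-.018,-.001,0]),q[2]); pin=np.array([o[0],o[1],q[2],0.,.064])
a0=cv2.resize(s["color"][195:255,405:485],(400,300),interpolation=cv2.INTER_CUBIC)
t0=cv2.resize(t["color"][140:200,200:280],(400,300),interpolation=cv2.INTER_CUBIC)
save("pics/a8.png",np.vstack([np.hstack([view(s,405,195,80,60,q,pin,0.),a0]),np.hstack([view(t,200,140,80,60,q,pin,0.),t0])]))
E
```

```text
t 35.55 rel mm [-178.9   -0.8  226.2] world [0.4473 0.0734 0.2262] rpy [ 1.799e+02  1.000e-01 -1.665e+02] F [1.  0.1 0.4] open -0.0 q [ 9. -8. -4. 95.  0. -4.]
```

View pics/a8.png

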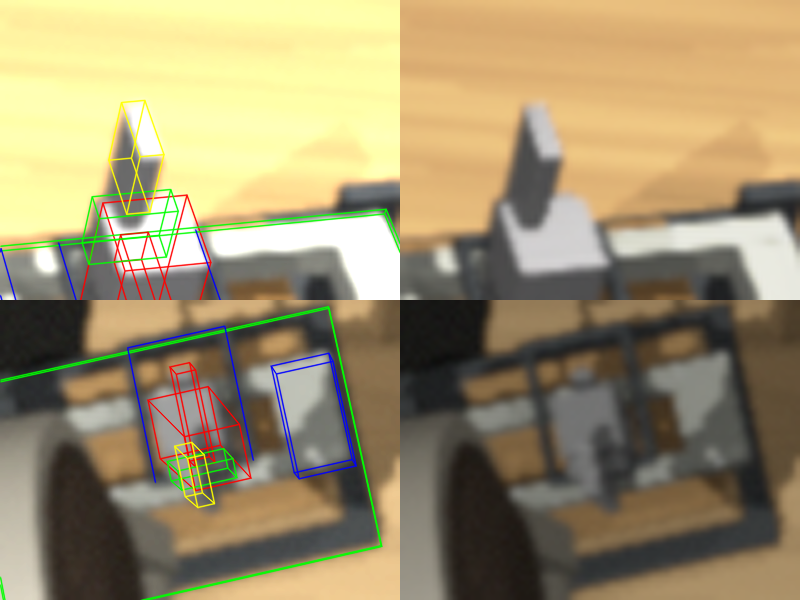

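```bash
python3 -c "
from workcell import bot
print(bot.job_done())"
```

```text
the job is handed in; nothing more can be done
None
```

I finished all three steps and handed the job in at about 35.6 s. No verdict was reported, and one early mistake, described below, could count against the run.

**Steps, with what I measured:**
1. **Clamp bar:** I pressed it down to the hard stop, with the tool at 60.0 mm and 13 N. The later pictures show it level.
2. **Pin:** I gripped it by the tab and pushed it through the slot from the robot's side. It slid in with almost no side force, and the shoulder met the post at about 10 N.
3. **Bail:** I swung it up from behind, over the tab and post, and down to its stop, with the tool at 76.5 mm against an expected 77 mm.

**Last checks:** In the final pictures the pin and the level bail match the expected home pose to about 1 pixel (2–3 mm), and the clamp bar is down. The arm is clear of everything. I did not measure the shoulder gap any more finely, and I did not re-check the card model and cup in the last pictures. They looked unmoved at about 4 s, and later moves passed well clear of them.

**What went wrong:** Early on I turned the wrist the wrong way and sent several moves without checking in between. Joint 6 ran to its limit and the tool was dragged off its path. It hit something near the press, and the wrist force read about 69 N along x and 68 N upward, roughly 97 N combined. That is under the 120 N wrist limit. I can't rule out that the arm or gripper body, rather than the fingers, took more than its 40 N limit. Nothing looked displaced afterwards, and I corrected the turn and carried on.

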